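# Set up a leaning book-sale sign

### The arm

A 6-joint arm with a two-finger parallel gripper is mounted at the origin on the work surface. World frame = base frame: x ahead of the robot, y to its left, z up, the work surface at z = 0. Lengths are in m, angles in rad, forces in N, time in s.
With the tool pointing down it reaches from about 0.275 to 0.875 m from the base axis. Payload 12.5 kg.
Tool frame: the origin (TCP) lies at the very end of the fingers, on their centre line; the grasp point (between the pads) lies 19 mm behind it; z points along the fingers, y is the line along which they close (so a half turn about z gives the same grasp; the last joint's range is limited). The gripper opens to 85 mm and grips with 20 to 120 N. Pads are 22 mm wide; open, the fingers measure 114 mm over their backs; the gripper's body (76 mm by 85 mm) begins 54 mm behind the grasp point. The pads swing forward as they close: fully open they stand 13 mm farther back than shut.
Start: joints at [-1.351, 0.351, 1.652, -0, 1.139, -0.085], TCP at [0.165, -0.525, 0.231] pointing down, gripper open.
Joint ranges: [-2.75, 2.75], [-0.79, 2.1], [0.01, 2.65], [-1.57, 4.71], [0.07, 3.14], [-2.87, 2.87]. Speed limits (rad/s): [2.22, 2.22, 2.79, 3.14, 3.14, 3.14].

### API

Orientations are given as a unit quaternion [w, x, y, z].
In Python, from station import env gives the robot as it stands.
- The arm moves only by the tool nudge_tcp, called after "Call:" as name(argument=value, ...) on one line, values as JSON. Schema: {"type":"object","properties":{"moves":{"type":"array","items":{"type":"number"},"minItems":6,"maxItems":30},"jaw":{"type":"number"},"only":{"type":"string"},"quiet":{"type":"boolean"},"lines":{"type":"string"}},"required":["moves"],"additionalProperties":false}. moves is one flat list of numbers that holds 1 to 5 rows one after another, with no inner brackets; each row has 6 numbers: dx, dy, dz in cm, then a rotation vector rx, ry, rz in units of 0.2 rad; each row is the pose to reach, as a shift and turn from the pose commanded when the call began, along the tool's axes at that moment; what a row does not reach only later rows make up. A row lasts 1/8 s, in which the tool goes at most 0.0625 m and 0.188 rad, less where a joint would pass 70% of its speed; a pose out of reach is approached as far as the arm can. jaw is the finger opening in m, set as the call begins (left out keeps the last). The fingers move at their own pace and stop on an object; the grip force is fixed at half the most. Time passes only in rows, so rows that do not move let the fingers close. The tool returns the time, the measured TCP pose, the force, the opening and the grip force at its end. only (a regular expression) keeps the lines of the reply that match it, lines (a string "A,B") keeps lines A to B, and quiet returns only ok. Input that does not fit is refused with a message, and nothing moves.
- env.observe(): the state, without advancing time (a new reading comes with each control period).
- env.get_image(name): name is "scene" or "side" or "wrist"; returns the picture (400x640x3 uint8, blue, green, red); there is no depth.
- env.camera_info(name): a dict with "intrinsics" (3x3 intrinsics, pixels), "eye" and "orientation" of the camera in the world; the wrist camera has in their place "mount" (4x4, takes a point from camera to tool coordinates, whose origin is the TCP and whose axes are the flange's). Camera axes: x right, y up, looking along -z (the intrinsics and any distortion apply to the point x, -y, -z); pixel columns grow to the right and rows downward; lengths in m; the calibration is good to about 2 mm. A picture is of the moment at which its call begins: read the wrist's pose just before it. camera_info takes no time and is no camera call.
- env.finish_job(): hands the job in; it is judged then, once.
The state is a dict: "time": time; "qpos": joint angles; "joint_velocities": joint speeds; "joint_torque": joint torques, N m; "position": TCP position; "eef_rot": TCP orientation; "contact_force": force on the tool from outside, world axes, zero at the start; "torque": the same for the moment, N m; "width": finger opening in m; "gripper_force": force on a finger pad.
Only numpy, scipy, OpenCV 4.12 (cv2) and the standard library are available. Lean on these libraries where they do the work, as an engineer would, in place of code of your own. Each camera call takes 0.05 s, during which the arm holds its last target. There are 200 camera calls.

### The job

Set up the sign for the book sale: take the slim, tall tube out of the wooden stand and push it, lower end first, into the leaning socket, past the seal, until it is fully home on the floor of the bore. Then put the sign's sleeve over the top of the tube, right down until it rests on the tube's end (the sign may face any way), and let go. Leave the other tubes in the stand and everything else where it is.

Things in the scene. Friction and masses are not known exactly. Their poses are not given: they have to be found in the camera images.
- stand: dark wooden block, 56 x 180 x 60 mm high (x, y, z), fixed to the table. Origin: centre of its underside; y runs along its row of three upright holes, 58 mm apart (at y -58, 0, +58 mm), each 31 mm wide and 50 mm deep. One aluminium tube stands loosely upright in each hole (in any order).
- stem: the slim, tall aluminium tube, the one to use: 22 mm outside diameter, 160 mm long, 0.06 to 0.13 kg, rims tapered by 2 mm at both ends. Origin: centre of its lower end; z runs along the tube to its upper end. It starts upright in the stand, its lower end 10 mm above the table, its top 170 mm above the table.
- stub: bystander in the stand: slim, short aluminium tube, 22 mm diameter, 110 mm long. Origin: centre of its lower end; z along it. Must stay in the stand.
- post: bystander in the stand: thick, tall aluminium tube, 28 mm diameter, 160 mm long (too thick for the socket). Origin: centre of its lower end; z along it. Must stay in the stand.
- foot: flat dark-steel plate, 140 x 120 x 12 mm (x, y, z), fixed to the table. Origin: centre of its underside. It carries the leaning socket near its far (+x) edge.
- socket: round dark-steel push-fit socket on the foot, leaning 28 degrees from vertical towards the foot's -x side (roughly towards the robot). 54 mm outside diameter (60 mm at the rim), 57 mm long along its axis. Origin: centre of the round housing's underside, 34 mm above the table; z is the axis of the bore, pointing up and out of the mouth.
- socket_mouth (a point): centre of the mouth of the socket's bore (57 mm along z from the socket's origin). Axes as socket. Bore 24 mm wide, flaring over the last 7 mm to 33 mm. Sprung rubber seal pads stand round the bore 21 mm below the mouth: pushing the tube past them takes about 7 to 13 N; then they drag and hold it, leaning up to 0.08 rad off the bore.
- socket_floor (a point): centre of the rigid floor of the socket's bore, 45 mm below the mouth and 24 mm below the seal pads. Axes as socket.
- stem_tip (a point): centre of the lower end of the slim tall tube.
- stem_top (a point): centre of the upper end of the slim tall tube.
- sign: blank white sign, 0.10 to 0.19 kg, 130 mm high: a flat plate 120 mm wide (its y), 8 mm thick (its x) and 70 mm high (z 60 to 130 mm) on a grey round sleeve 48 mm in diameter (z 0 to 60 mm). It stands upright on the table on its sleeve. Origin: centre of the sleeve's underside; z up through sleeve and plate.
- sign_seat (a point): centre of the closed inner end of the sleeve's hole, 55 mm above the sign's origin. The hole is open below, 55 mm deep and 26 mm wide, flaring over its lowest 10 mm to 36 mm at the mouth; the tube's top comes to rest against this end.
- novel: bystander: thick book lying flat, 130 x 200 x 30 mm, with a paperback on it, towards the far side of the table.
- paperback: bystander: paperback, 110 x 175 x 22 mm, lying on the thick book.
- mug: bystander: white mug, 80 mm diameter, 95 mm high, towards the far side of the table.
- stapler: bystander: black stapler, 150 mm long, 57 mm high, on the robot's side of the table.
- tape: bystander: grey tape dispenser, 140 mm long, 86 mm high, on the robot's side of the table.
- bell: bystander: steel counter bell, 84 mm diameter, 56 mm high, towards the far side of the table.

How it is judged:
By the outcome, as a careful person would: the job done as asked, in the order asked, and still so for the second after the job is handed in, with the robot touching nothing.
It also fails if it takes over 70 s, if anything falls off the work surface, if the arm or the gripper's body presses on something with over 40 N, if the wrist force passes 120 N, or if a joint passes its speed limit or range.

## Working session

There is one attempt and no reset: what is moved stays moved. The work goes in short steps, Python scripts to look and compute and a tool call to move; the robot and the scene stay as the last step left them, time stands still between calls to the robot, and variables do not carry over. Pictures are saved under pics/ and viewed, at most 10 in all, crops included, and the job is handed in when it is done.

```bash
ls; mkdir -p pics; python3 - <<'E'
from station import env
import cv2,numpy as np
for n in("scene","side"):
    i=env.get_image(n);cv2.imwrite(f"pics/{n}0.png",i);c=env.camera_info(n);print(n,c)
print(env.camera_info("wrist"));print(env.observe())
E
```

```text
pics
station.py
scene {'intrinsics': array([[513.01104192,   0.        , 325.02437034],
       [  0.        , 513.01104192, 196.29300343],
       [  0.        ,   0.        ,   1.        ]]), 'eye': array([1.09312001, 0.67258615, 0.86430125]), 'orientation': array([0.31122096, 0.13370616, 0.38522289, 0.85840986])}
side {'intrinsics': array([[447.72482262,   0.        , 316.06688335],
       [  0.        , 447.72482262, 201.30322011],
       [  0.        ,   0.        ,   1.        ]]), 'eye': array([-0.0227736 ,  0.59836578,  0.8846311 ]), 'orientation': array([-0.36495609, -0.15848896,  0.3683112 ,  0.84025899])}
{'intrinsics': array([[294.1297041 ,   0.        , 322.89374948],
       [  0.        , 294.1297041 , 193.02684159],
       [  0.        ,   0.        ,   1.        ]]), 'mount': array([[-4.53823833e-04,  9.50541299e-01,  3.10597865e-01,
         7.86095126e-02],
       [ 9.99999686e-01,  2.29681217e-04,  7.58222236e-04,
         8.09306022e-04],
       [ 6.49383053e-04,  3.10598112e-01, -9.50541105e-01,
        -1.42589640e-01],
       [ 0.00000000e+00,  0.00000000e+00,  0.00000000e+00,
         1.00000000e+00]])}
{'time': 0.1, 'qpos': array([-1.35061164e+00,  3.51172138e-01,  1.65231735e+00, -1.78958040e-07,
        1.13911589e+00, -8.45968265e-02]), 'joint_velocities': array([ 2.33453848e-05, -2.32105074e-03, -1.00418750e-03,  4.47842891e-05,
       -9.02457918e-04,  1.60947551e-03]), 'joint_torque': array([ 5.22024166e-04, -5.06835794e+01, -2.91875571e+01, -8.62294019e-05,
        2.66485520e-03,  2.52843216e-05]), 'position': array([ 0.16501094, -0.52436804,  0.23083411]), 'eef_rot': array([-5.05192235e-04,  9.88410850e-01,  1.51801633e-01, -3.43829729e-05]), 'contact_force': array([ 0.80673661,  0.09570545, -0.31264831]), 'torque': array([0.00083181, 0.00250397, 0.01084379]), 'gripper_force': 0.0, 'width': 0.08545028019019166}
```

View pics/scene0.png

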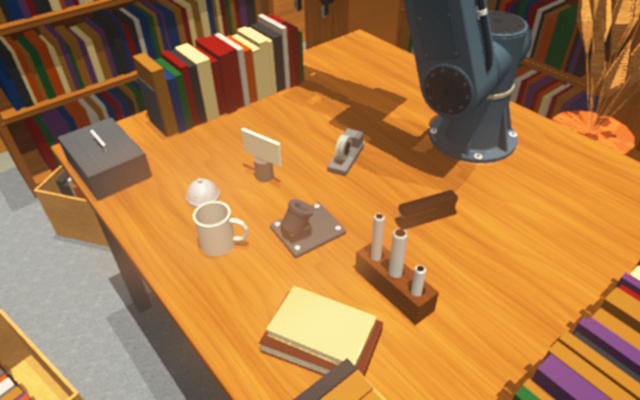

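View pics/side0.png

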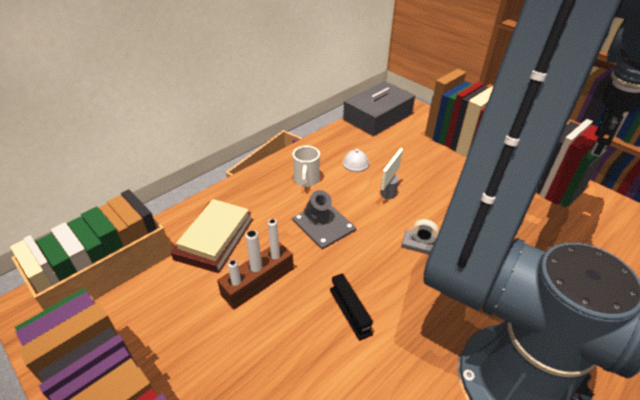

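Scene: the slim tall tube tops out at (378,217), post (399,233), stub (419,268), socket about (299,210), sign about (263,160). In the side view the same things are at (272,223), (253,234), (235,264), (319,200) and (391,170). I'll enlarge these areas for precision.

```bash
cat > h.py <<'E'
import numpy as np,cv2
from scipy.spatial.transform import Rotation as R
from scipy.optimize import least_squares
def rot(q): return R.from_quat(np.roll(q,-1))
class Cam:
    def __init__(s,n,st=None):
        from station import env
        c=env.camera_info(n); s.K=np.array(c["intrinsics"])
        if n=="wrist":
            M=np.array(c["mount"]);T=rot(st["eef_rot"]).as_matrix()
            s.R=T@M[:3,:3]; s.e=np.array(st["position"])+T@M[:3,3]
        else: s.R=rot(c["orientation"]).as_matrix(); s.e=np.array(c["eye"])
    def proj(s,P):
        p=(np.atleast_2d(P)-s.e)@s.R*[1,-1,-1]; q=p@s.K.T
        return q[:,:2]/q[:,2:]
    def ray(s,uv):
        d=np.linalg.inv(s.K)@[*uv,1.]; return s.R@(d*[1,-1,-1])
    def atz(s,uv,z):
        d=s.ray(uv); return s.e+d*(z-s.e[2])/d[2]
def tri(obs):  # [(cam,uv)]
    f=lambda P:np.concatenate([c.proj(P)[0]-uv for c,uv in obs])
    r=least_squares(f,[.5,0,.1]); return r.x,np.abs(r.fun).max()
E
python3 - <<'E'
import cv2,numpy as np
a=cv2.imread("pics/scene0.png");b=cv2.imread("pics/side0.png")
z=lambda i,x,y,w,h:cv2.resize(i[y:y+h,x:x+w],(400,300),interpolation=cv2.INTER_CUBIC)
# 4x zoom of 100x75
cv2.imwrite("pics/c1.png",np.vstack([np.hstack([z(a,262,185,100,75),z(a,355,205,100,75)]),np.hstack([z(b,280,180,100,75),z(b,205,210,100,75)])]))
cv2.imwrite("pics/c2.png",np.hstack([z(a,220,120,100,75),z(b,340,140,100,75)]))
E
```

```text
(no output)
```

View pics/c1.png

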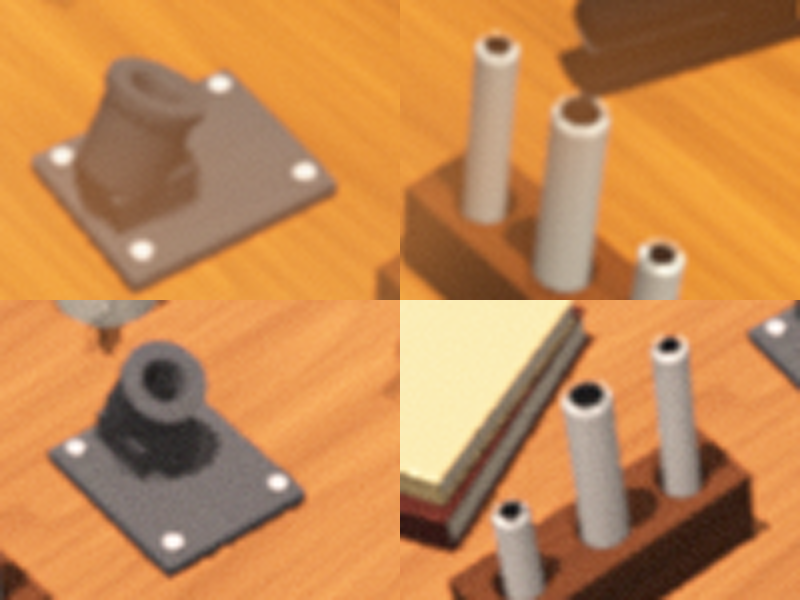

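View pics/c2.png

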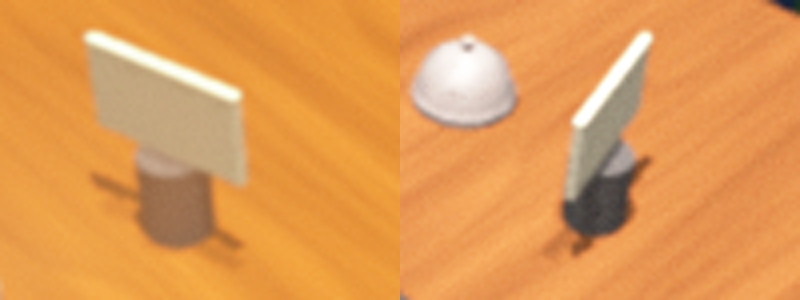

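Scene crop: foot corners, rim centre (158,88)/4, tube tops (97,45) and (180,110); side crop: rim centre (162,80), stem top (269,48). Sign plate top edge: scene (88,35)-(240,95), side (177,122)-(248,36). Triangulating.

```bash
python3 - <<'E'
from h import *
S,D=Cam("scene"),Cam("side")
c=lambda o,p:np.array(o)+(np.array(p)+.5)/4-.5
def t(n,a,b,z=None):
    P,e=tri([(S,a),(D,b)]);print(n,P.round(4),round(e,2),*( [S.atz(a,z).round(4)[:2],D.atz(b,z).round(4)[:2]] if z else []));return P
s1,s2,d1,d2,s3,d3=(262,185),(355,205),(280,180),(205,210),(220,120),(340,140)
t("stem",c(s2,(97,45)),c(d2,(269,48)),.17)
t("post",c(s2,(180,110)),c(d2,(187,94)),.17)
t("stub",c(s2,(261,255)),c(d2,(112,212)),.12)
t("mouth",c(s1,(158,88)),c(d1,(162,80)),.034+.057*np.cos(.4887))
t("boltR",c(s1,(220,83)),c(d1,(173,241)),.012)
t("boltR",c(s1,(304,171)),c(d1,(173,241)),.012)
t("boltL",c(s1,(62,155)),c(d1,(278,182)),.012)
t("bolt3",c(s1,(141,250)),c(d1,(76,147)),.012)
t("bolt3",c(s1,(220,83)),c(d1,(278,182)),.012)
t("signE1",c(s3,(88,35)),c(d3,(177,122)),.13)
t("signE1",c(s3,(240,95)),c(d3,(177,122)),.13)
t("signE2",c(s3,(88,35)),c(d3,(248,36)),.13)
t("base",c(s3,(177,230)),c(d3,(195,215)),.004)
E
```

```text
stem [0.5612 0.1838 0.1691] 0.73 [0.5614 0.1827] [0.5594 0.1866]
post [0.5627 0.2405 0.1703] 0.42 [0.5622 0.2393] [0.5624 0.2416]
stub [0.562  0.2987 0.1183] 0.33 [0.5631 0.2988] [0.5604 0.3003]
mouth [ 0.6073 -0.01    0.0837] 0.49 [ 0.6073 -0.0108] [ 0.606  -0.0076]
boltR [0.552  0.0023 0.0285] 12.97 [ 0.5306 -0.0533] [0.5443 0.0401]
boltR [0.5429 0.0405 0.0151] 0.41 [0.5406 0.0369] [0.5443 0.0401]
boltL [ 0.5964 -0.1295 -0.0759] 3.35 [ 0.6407 -0.0649] [ 0.5347 -0.0495]
bolt3 [0.6524 0.0283 0.0145] 0.46 [0.6509 0.0252] [0.6536 0.0285]
bolt3 [ 0.5333 -0.0489  0.0154] 0.47 [ 0.5306 -0.0533] [ 0.5347 -0.0495]
signE1 [ 0.5797 -0.2611  0.114 ] 14.51 [ 0.5738 -0.2973] [ 0.5385 -0.1793]
signE1 [ 0.5391 -0.1809  0.1303] 0.45 [ 0.5383 -0.1829] [ 0.5385 -0.1793]
signE2 [ 0.5723 -0.2988  0.1265] 0.77 [ 0.5738 -0.2973] [ 0.5679 -0.291 ]
base [ 0.5573 -0.2437 -0.0049] 0.05 [ 0.5627 -0.2345] [ 0.5514 -0.235 ]
```

```bash
cat >> h.py <<'E'
PSI=-0.11
AX=np.array([-np.sin(np.radians(28))*np.cos(PSI),-np.sin(np.radians(28))*np.sin(PSI),np.cos(np.radians(28))])
def tool(z,az):
    z=np.array(z)/np.linalg.norm(z); x=np.array([np.cos(az),np.sin(az),0]); x-=z*(x@z); x/=np.linalg.norm(x)
    return np.c_[x,np.cross(z,x),z]
def rel(p,z=(0,0,-1),az=np.pi/2+PSI):
    from station import env
    s=env.observe(); T=rot(s["eef_rot"]).as_matrix()
    d=T.T@(np.array(p)-s["position"]); r=R.from_matrix(T.T@tool(z,az)).as_rotvec()
    print("rel",d.round(4),r.round(4),"dist",np.linalg.norm(d).round(3),np.linalg.norm(r).round(3),"at",np.round(s["position"],4))
E
python3 -c "
from h import *
rel([.545,-.12,.36])"
```

```text
rel [ 0.4838 -0.2718 -0.1289] [-8.000e-04 -7.000e-04 -1.156e+00] dist 0.57 1.156 at [ 0.165  -0.5244  0.2308]
```

Careful with the scale: shifts go in cm and turns go in units of 0.2 rad. That gives: 0.21 m is 21, 0.16 m is 16, -0.75 rad is -3.75.

Call:
nudge_tcp(moves=[0,0,-6,0,0,-0.75,6,-3,-9,0,0,-1.5,11,-6,-11,0,0,-2.25,16,-9,-12.5,0,0,-3,21,-12,-12.9,0,0,-3.75], jaw=0.085)

```text
time: 0.72
position: [0.3281, -0.3484, 0.3608]
eef_rot: [0.001, 0.863, 0.505, 0.0]
contact_force: [0.3, -0.5, -0.2]
width: 0.0848
gripper_force: 0.0
```

```bash
python3 -c "
from h import *
rel([.545,-.12,.36])"
```

```text
rel [0.3053 0.0774 0.0008] [ 0.0011  0.0007 -0.4015] dist 0.315 0.402 at [ 0.3281 -0.3484  0.3608]
```

Converted, 0.3 m is 30, 0.24 m is 24, -0.4 rad is -2.

Call:
nudge_tcp(moves=[6,1.5,0,0,0,-0.75,12,3,0,0,0,-1.5,18,4.5,0,0,0,-2,24,6,0,0,0,-2,30,7.7,0,0,0,-2])

```text
time: 1.35
position: [0.5431, -0.125, 0.3598]
eef_rot: [-0.0, 0.747, 0.665, -0.0]
contact_force: [-0.3, -1.0, 0.5]
width: 0.085
gripper_force: 0.0
```

Call:
nudge_tcp(moves=[0,0,0,0,0,0])

```text
time: 1.48
position: [0.5437, -0.124, 0.3589]
eef_rot: [-0.001, 0.745, 0.667, -0.0]
contact_force: [0.4, -0.5, -0.0]
width: 0.0851
gripper_force: 0.0
```

```bash
python3 - <<'E'
from h import *
from station import env
import json
s=env.observe(); i=env.get_image("wrist"); cv2.imwrite("pics/w1.png",i)
json.dump({k:np.array(s[k]).tolist() for k in("position","eef_rot")},open("w1.json","w"))
print(s["position"],s["eef_rot"],s["qpos"])
E
```

```text
[ 0.54367748 -0.1239949   0.35894301] [-7.38389983e-04  7.45459018e-01  6.66551036e-01 -1.51341330e-04] [-3.07949765e-01  2.67997692e-01  1.45067915e+00  4.95377546e-04
  1.42434143e+00 -1.96371651e-01]
```

View pics/w1.png

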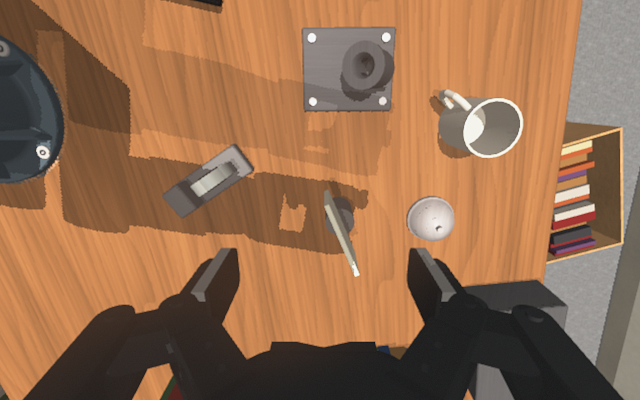

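Wrist view: foot bolts (311,37), (386,37), (313,101), (386,101), socket mouth around (365,66), and sign plate edge from (326,193) to (356,275).

```bash
python3 - <<'E'
from h import *
import json
s=json.load(open("w1.json")); W=Cam("wrist",s);S,D=Cam("scene"),Cam("side")
b=[W.atz(p,.012) for p in((311,37),(386,37),(313,101),(386,101))]
for p in b: print(p.round(4)[:2])
b=np.array(b);m=b.mean(0);print("foot",m.round(4),"yaw",[np.arctan2(v[1],v[0]).round(3) for v in(b[1]-b[0],b[3]-b[2])])
c=lambda o,p:np.array(o)+(np.array(p)+.5)/4-.5
print("mouth",tri([(S,c((262,185),(158,88))),(D,c((280,180),(162,80))),(W,(365,66))]),W.atz((365,66),.0843))
print([tri([(S,c((220,120),q)),(D,c((340,140),r)),(W,w)]) for q,r,w in(((88,35),(248,36),(356,275)),((240,95),(177,122),(326,193)))])
print("atz",[W.atz(w,.13).round(4) for w in ((356,275),(326,193))])
print("pred",W.proj([.5612,.1838,.17]),W.proj([.5557,-.2399,.13]), W.proj([.5557,-.2399,.06]))
i=cv2.imread("pics/w1.png")
z=lambda x,y:cv2.resize(i[y:y+75,x:x+100],(400,300),interpolation=cv2.INTER_CUBIC)
z6=cv2.resize(i[180:280,290:390],(400,400),interpolation=cv2.INTER_CUBIC)
a=np.zeros((400,800,3),np.uint8);a[:300,:400]=z(315,25);a[:,400:]=z6;cv2.imwrite("pics/w1c.png",a)
E
```

```text
[0.5429 0.0414]
[0.6542 0.0288]
[ 0.5348 -0.0495]
[ 0.65   -0.0625]
foot [ 0.5954 -0.0104  0.012 ] yaw [np.float64(-0.113), np.float64(-0.112)]
mouth (array([ 0.60944025, -0.01242296,  0.08233045]), np.float64(1.1402007593649728)) [ 0.61024617 -0.01325406  0.0843    ]
[(array([ 0.57202405, -0.29877424,  0.12648005]), np.float64(0.715229089560097)), (array([ 0.54130521, -0.16769366,  0.13579771]), np.float64(3.4183557452811897))]
atz [array([ 0.5717, -0.2964,  0.13  ]), array([ 0.5419, -0.1664,  0.13  ])]
pred [[ 303.73540945 -192.7538396 ]] [[341.49808295 241.48363262]] [[339.0202149  221.48816656]]
```

View pics/w1c.png

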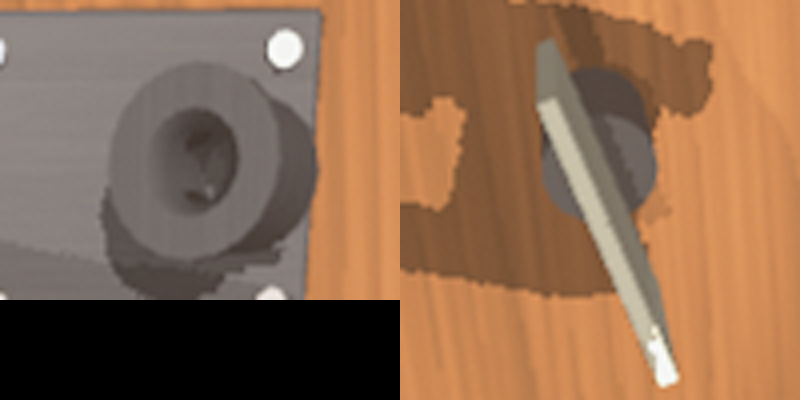

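Rim and hole centre at (363.6,65.1); plate top edge ends (327.2,204.6) and (356.7,275.1); sleeve top circle centre (339.6,221.4), matching the prediction.

```bash
python3 - <<'E'
from h import *
import json
s=json.load(open("w1.json")); W=Cam("wrist",s);S,D=Cam("scene"),Cam("side")
c=lambda o,p:np.array(o)+(np.array(p)+.5)/4-.5
print("mouth",tri([(S,c((262,185),(158,88))),(D,c((280,180),(162,80))),(W,(363.6,65.1))]),W.atz((363.6,65.1),.0843))
e=[W.atz(w,.13) for w in ((356.7,275.1),(327.2,204.6))]; v=e[1]-e[0]
print(e,np.linalg.norm(v),"yaw",np.arctan2(-v[0],v[1]),(e[0]+e[1])/2, W.atz((339.6,221.4),.06))
rel([.5615,.1830,.30])
E
```

```text
mouth (array([ 0.60822616, -0.01146474,  0.08278254]), np.float64(0.6559841734770089)) [ 0.60850266 -0.01196611  0.0843    ]
[array([ 0.572715  , -0.29664843,  0.13      ]), array([ 0.5416812 , -0.18288068,  0.13      ])] 0.1179245441338324 yaw 0.2663030844555773 [ 0.5571981  -0.23976456  0.13      ] [ 0.55665348 -0.23984941  0.06      ]
rel [ 0.3087 -0.0159  0.0592] [-0.0014 -0.0002 -0.0032] dist 0.315 0.004 at [ 0.5425 -0.1256  0.3592]
```

Converted, 0.3 m is 30, 0.24 m is 24.

Call:
nudge_tcp(moves=[6,-0.3,0,0,0,0,12,-0.6,0,0,0,0,18,-0.9,0,0,0,0,24,-1.2,2,0,0,0,30,-1.6,4,0,0,0], quiet=true)

```text
ok
```

Call:
nudge_tcp(moves=[0.9,0,2,0,0,0,0.9,0,2,0,0,0,0.9,0,2,0,0,0])

```text
time: 2.52
position: [0.5622, 0.1789, 0.3015]
eef_rot: [0.0, 0.747, 0.664, 0.0]
contact_force: [0.2, -0.1, 0.1]
width: 0.085
gripper_force: 0.0
```

```bash
python3 - <<'E'
from h import *
from station import env
import json
s=env.observe(); i=env.get_image("wrist"); cv2.imwrite("pics/w2.png",i)
json.dump({k:np.array(s[k]).tolist() for k in("position","eef_rot")},open("w2.json","w"))
print(s["position"],Cam("wrist",s).proj([[.5615,.183,.17],[.562,.241,.17]]))
E
```

```text
[0.56216185 0.1788905  0.30153091] [[322.37047974 178.38590521]
 [315.32917754 116.74205392]]
```

View pics/w2.png

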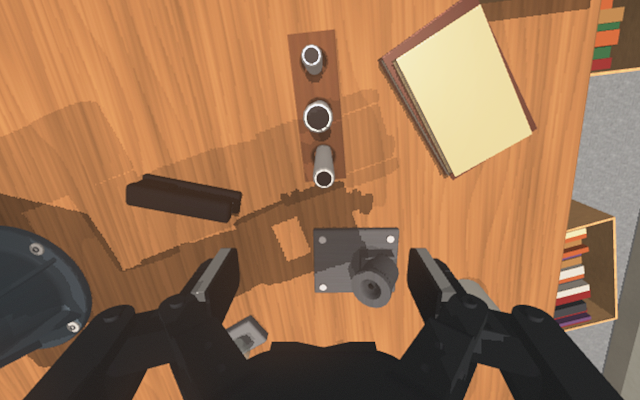

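Wrist view: stem top at (324,178.5), post at (317.5,117.5), so the stem is about 1.5 mm further in +x than predicted: (0.563, 0.183).

```bash
python3 -c "
from h import *
import json
W=Cam('wrist',json.load(open('w2.json')));print(W.atz((324,178.5),.17),W.atz((372.5,289),.0843))
rel([.5627,.183,.112])"
```

```text
[0.56304741 0.18270191 0.17      ] [ 0.61075384 -0.012137    0.0843    ]
rel [ 0.004  -0.0003  0.1897] [ 0.0014 -0.0003 -0.0077] dist 0.19 0.008 at [0.5622 0.179  0.3017]
```

Converted, 0.19 m is 19, 0.16 m is 16.

Call:
nudge_tcp(moves=[0.4,0,6,0,0,0,0.4,0,12,0,0,0,0.4,0,16,0,0,0,0.4,0,19,0,0,0,0.4,0,19,0,0,0])

```text
time: 3.2
position: [0.5618, 0.1832, 0.1096]
eef_rot: [-0.001, 0.747, 0.664, -0.001]
contact_force: [-0.6, 0.2, 0.8]
width: 0.085
gripper_force: 0.0
```

Call:
nudge_tcp(moves=[0,0,0,0,0,0,0,0,0,0,0,0,0,0,0,0,0,0,0,0,0,0,0,0,0,0,0,0,0,0], jaw=0.005)

```text
time: 3.82
position: [0.5628, 0.1845, 0.1114]
eef_rot: [0.0, 0.747, 0.665, 0.001]
contact_force: [0.3, 0.3, 6.4]
width: 0.0205
gripper_force: 58.7
```

Call:
nudge_tcp(moves=[0,0,0,0,0,0,0,0,0,0,0,0])

```text
time: 4.08
position: [0.5628, 0.1844, 0.1114]
eef_rot: [0.0, 0.747, 0.665, 0.001]
contact_force: [0.4, -0.7, 6.6]
width: 0.0207
gripper_force: 58.7
```

Call:
nudge_tcp(moves=[0,0,-3,0,0,0,0,0,-8,0,0,0,0,0,-13,0,0,0,0,0,-13,0,0,0])

```text
time: 4.58
position: [0.5637, 0.1847, 0.2443]
eef_rot: [0.002, 0.747, 0.665, 0.003]
contact_force: [0.4, 0.2, -1.5]
width: 0.0205
gripper_force: 58.7
```

```bash
python3 -c "
from h import *
M=np.array([.6085,-.0117,.0843]);rel(M+AX*(.1014+.035),-AX)"
```

```text
rel [-0.1904  0.0029  0.0392] [-0.4825 -0.0008 -0.0064] dist 0.194 0.483 at [0.5637 0.1847 0.2443]
```

Converted, -0.19 m is -19, -0.15 m is -15, -0.4825 rad is -2.4125.

Call:
nudge_tcp(moves=[-5,0,0,0,0,0,-10,0,0,-0.8,0,0,-15,0,1,-1.6,0,0,-19,0.3,2.5,-2.4,0,0,-19,0.3,3.5,-2.4125,0,-0.03])

```text
time: 5.2
position: [0.5404, -0.0064, 0.203]
eef_rot: [0.178, 0.724, 0.647, 0.158]
contact_force: [-0.1, 0.3, -0.7]
width: 0.0209
gripper_force: 59.0
```

Call:
nudge_tcp(moves=[0,0,0,0,0,0,0,0,0,0,0,0])

```text
time: 5.45
position: [0.5441, -0.004, 0.2058]
eef_rot: [0.178, 0.723, 0.648, 0.159]
contact_force: [-0.1, 0.2, -0.3]
width: 0.0208
gripper_force: 59.0
```

```bash
python3 - <<'E'
from h import *
from station import env
s=env.observe()
M=np.array([.6085,-.0117,.0843]);rel(M+AX*(.1014+.035),-AX)
T=rot(s["eef_rot"]).as_matrix(); p=s["position"]; tip=p+T[:,2]*.1014; top=p-T[:,2]*.0586
a=[]
for n in("scene","side"):
    i=env.get_image(n);C=Cam(n);u=C.proj([tip,top,M]);print(n,u.round(1))
    x,y=(250,150) if n=="scene" else (270,145)
    a.append(cv2.resize(i[y:y+100,x:x+100],(400,400),interpolation=cv2.INTER_CUBIC));print((x,y),((u-[x,y])*4).round())
cv2.imwrite("pics/ins0.png",np.hstack(a))
E
```

```text
rel [-0.0005  0.0002  0.0013] [-0.0065  0.0008  0.0012] dist 0.001 0.007 at [ 0.5441 -0.004   0.2058]
scene [[306.9 193.2]
 [335.  128.8]
 [300.5 206.7]]
(250, 150) [[228. 173.]
 [340. -85.]
 [202. 227.]]
side [[324.7 193.2]
 [345.6 164. ]
 [320.6 198.5]]
(270, 145) [[219. 193.]
 [303.  76.]
 [202. 214.]]
```

View pics/ins0.png

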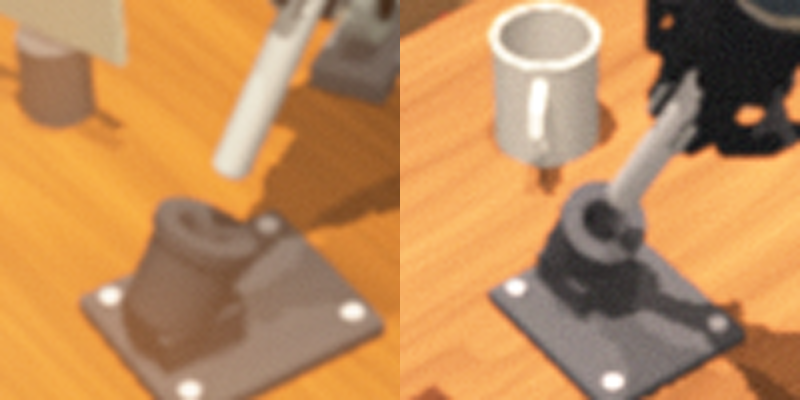

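Scene: tube tip at about (229,170), rim at (206,228) in the crop. Side: tip (218,200), hole (207,218). That agrees with the prediction to within about 1.5 mm, with the mouth about 1 mm nearer. Advancing to just above the seal.

Converted, 0.05 m is 5, 0.035 m is 3.5, -0.005 rad is -0.025.

Call:
nudge_tcp(moves=[0,-0.1,2,-0.025,0,0,0,-0.1,3.5,-0.025,0,0,0,-0.1,4.5,-0.025,0,0,0,-0.1,5,-0.025,0,0,0,-0.1,5,-0.025,0,0])

```text
time: 6.18
position: [0.5658, -0.0072, 0.1608]
eef_rot: [0.18, 0.723, 0.647, 0.161]
contact_force: [1.7, 2.2, -1.2]
width: 0.0207
gripper_force: 58.9
```

```bash
python3 - <<'E'
from station import env
from h import *
s=env.observe();T=rot(s["eef_rot"]).as_matrix();print("tool F",(T.T@s["contact_force"]).round(2),(T.T@s["torque"]).round(2)); rel(np.array([.6077,-.0114,.0843])+AX*(.1014-.015),-AX)
E
```

```text
tool F [2.38 0.73 1.75] [-0.04  0.39  0.03]
rel [0.0004 0.0012 0.0009] [-0.0007  0.0012  0.0005] dist 0.002 0.001 at [ 0.5658 -0.0072  0.1608]
```

Call:
nudge_tcp(moves=[0.08,0.02,0.6,0,0,0,0.08,0.02,1.2,0,0,0,0.08,0.02,1.8,0,0,0,0.08,0.02,2.3,0,0,0,0.08,0.02,2.6,0,0,0])

```text
time: 6.8
position: [0.5782, -0.0079, 0.1379]
eef_rot: [0.181, 0.723, 0.647, 0.161]
contact_force: [-0.9, 1.4, 5.0]
width: 0.0206
gripper_force: 59.5
```

```bash
python3 - <<'E'
from station import env
from h import *
s=env.observe();T=rot(s["eef_rot"]).as_matrix();print("tool F",(T.T@s["contact_force"]).round(2),(T.T@s["torque"]).round(2)); rel(np.array([.6077,-.0114,.0843])+AX*(.1014-.045),-AX)
E
```

```text
tool F [ 1.24  1.4  -4.93] [-0.09  0.26  0.01]
rel [-0.0002  0.001   0.0049] [-0.0003  0.0013  0.0005] dist 0.005 0.001 at [ 0.5782 -0.0079  0.1379]
```

Converted, 0.006 m is 0.6, 0.005 m is 0.5.

Call:
nudge_tcp(moves=[0,0,0.2,0,0,0,0,0,0.4,0,0,0,0,0,0.5,0,0,0,0,0,0.6,0,0,0,0,0,0.6,0,0,0])

```text
time: 7.42
position: [0.5806, -0.0081, 0.1335]
eef_rot: [0.181, 0.723, 0.647, 0.161]
contact_force: [-10.3, 2.7, 19.5]
width: 0.0206
gripper_force: 61.6
```

```bash
python3 - <<'E'
from station import env
from h import *
s=env.observe();T=rot(s["eef_rot"]).as_matrix();print("tool F",(T.T@s["contact_force"]).round(2),(T.T@s["torque"]).round(2)); rel(np.array([.6077,-.0114,.0843])+AX*(.1014-.045),-AX)
E
```

```text
tool F [  1.56  -0.12 -22.14] [ 0.32  0.28 -0.01]
rel [-0.0003  0.001  -0.0001] [-0.0002  0.0013  0.0006] dist 0.001 0.001 at [ 0.5806 -0.0081  0.1335]
```

Converted, 0.0015 m is 0.15, 0.001 m is 0.1.

Call:
nudge_tcp(moves=[0,0,0.1,0,0,0,0,0,0.15,0,0,0,0,0,0.15,0,0,0])

```text
time: 7.8
position: [0.5811, -0.0081, 0.1335]
eef_rot: [0.181, 0.723, 0.647, 0.161]
contact_force: [-27.2, 3.2, 42.3]
width: 0.0206
gripper_force: 64.5
```

```bash
python3 - <<'E'
from station import env
from h import *
s=env.observe();T=rot(s["eef_rot"]).as_matrix();print("tool F",(T.T@s["contact_force"]).round(2)); rel(np.array([.6077,-.0114,.0843])+AX*(.1014-.045),-AX)
E
```

```text
tool F [  0.11  -4.31 -50.22]
rel [-0.0004  0.0006 -0.0003] [0.0006 0.0013 0.0007] dist 0.001 0.002 at [ 0.5811 -0.0081  0.1335]
```

Converted, -0.002 m is -0.2.

Call:
nudge_tcp(moves=[0,0,-0.2,0,0,0,0,0,-0.2,0,0,0])

```text
time: 8.05
position: [0.5805, -0.0082, 0.1335]
eef_rot: [0.18, 0.723, 0.647, 0.161]
contact_force: [-7.3, 1.5, 14.4]
width: 0.0206
gripper_force: 61.0
```

Call:
nudge_tcp(moves=[0,0,0,0,0,0,0,0,0,0,0,0,0,0,0,0,0,0,0,0,0,0,0,0], jaw=0.085)

```text
time: 8.55
position: [0.5803, -0.0082, 0.1328]
eef_rot: [0.18, 0.723, 0.648, 0.16]
contact_force: [0.3, 0.9, 0.4]
width: 0.0849
gripper_force: 0.0
```

Call:
nudge_tcp(moves=[0,0,-5,0,0,0,0,0,-10,0,0,0,0,0,-15,0,0,0,0,0,-19,0,0,0,0,0,-19,0,0,0])

```text
time: 9.18
position: [0.4921, 0.0019, 0.3037]
eef_rot: [0.182, 0.722, 0.647, 0.162]
contact_force: [0.6, -0.1, 0.0]
width: 0.0849
gripper_force: 0.0
```

Call:
nudge_tcp(moves=[0,0,0,0,0,0,0,0,0,0,0,0])

```text
time: 9.43
position: [0.4919, 0.0018, 0.2996]
eef_rot: [0.179, 0.723, 0.648, 0.16]
contact_force: [0.0, -0.5, -1.2]
width: 0.0851
gripper_force: 0.0
```

```bash
python3 - <<'E'
from h import *
from station import env
import json
a=[];out={};T=np.array([.5811,-.0081,.1335])+AX*.0586
s=env.observe()
for n in("wrist","scene","side"):
    i=env.get_image(n);cv2.imwrite(f"pics/{n}_st.png",i);C=Cam(n,s);u=C.proj([T,T-AX*.1])
    x,y=(u[0]-[33,50]).astype(int); x=max(0,x);y=max(0,y); a.append(cv2.resize(i[y:y+100,x:x+66],(264,400),interpolation=cv2.INTER_CUBIC));print(n,(x,y),u.round(1),((u-[x,y])*4).round())
cv2.imwrite("pics/st.png",np.hstack(a));print(T)
json.dump({k:np.array(s[k]).tolist() for k in("position","eef_rot")},open("w3.json","w"))
E
```

```text
wrist (np.int64(292), np.int64(132)) [[325.5 182.5]
 [325.2 161. ]] [[134. 202.]
 [133. 116.]]
scene (np.int64(287), np.int64(112)) [[320.7 162.5]
 [303.5 201.2]] [[135. 202.]
 [ 66. 357.]]
side (np.int64(301), np.int64(130)) [[334.5 180.1]
 [322.3 196.7]] [[134. 200.]
 [ 85. 267.]]
[ 0.55375524 -0.00507989  0.18524073]
```

View pics/st.png

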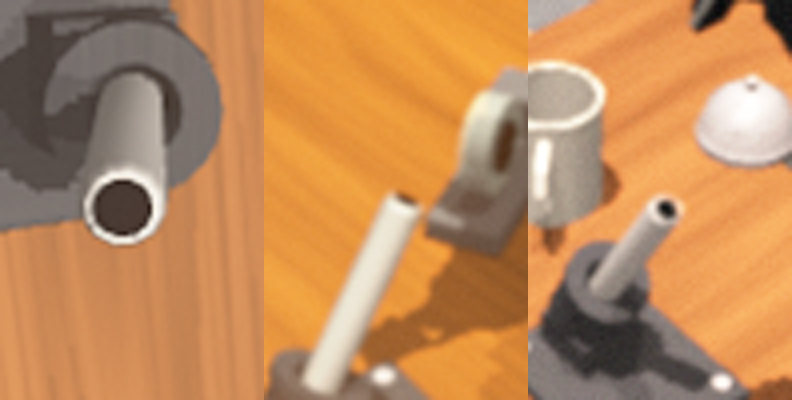

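Wrist crop: tube top (124,206). Scene crop: (138,201). Side crop: (135,209). The tube stands firmly in the socket, and its top is 1-2 mm from the prediction.

```bash
python3 - <<'E'
from h import *
import json
W=Cam("wrist",json.load(open("w3.json")));S,D=Cam("scene"),Cam("side")
o=[(W,(322.9,183.4)),(S,(321.4,162.1)),(D,(334.6,182.1))]
print(tri(o),tri(o[1:]),W.atz((322.9,183.4),.185))
P=np.array([.5545,-.2399+.0,.0])
# next: sign approach; TCP z .086 (grasp pt .105), az options
rel([.5568,-.2399,.30],az=np.pi/2+.27)
rel([.5568,-.2399,.30],az=.27)
E
```

```text
(array([ 0.55148454, -0.00554444,  0.18361597]), np.float64(1.1300154693079776)) (array([ 0.55111297, -0.0043558 ,  0.18355656]), np.float64(0.8236044441777324)) [ 0.55101043 -0.00537165  0.185     ]
rel [-0.2331  0.0804  0.0428] [ 0.4797  0.0938 -0.3724] dist 0.25 0.614 at [0.4919 0.0018 0.3   ]
rel [-0.2331  0.0804  0.0428] [ 0.4275 -0.2877  1.1662] dist 0.25 1.275 at [0.4919 0.0018 0.3   ]
```

Converted, 0.08 m is 8, -0.233 m is -23.3, 0.48 rad is 2.4.

Call:
nudge_tcp(moves=[-4.7,1.6,0.9,0.48,0.095,-0.37,-9.3,3.2,1.7,0.96,0.19,-0.745,-14,4.8,2.6,1.44,0.28,-1.115,-18.6,6.4,3.4,1.92,0.375,-1.49,-23.3,8,4.3,2.4,0.47,-1.86], quiet=true)

```text
ok
```

Call:
nudge_tcp(moves=[0,0,0,0,0,0,0,0,0,0,0,0])

```text
time: 10.45
position: [0.5564, -0.2393, 0.2999]
eef_rot: [-0.0, 0.606, 0.796, 0.001]
contact_force: [0.7, 0.6, -0.2]
width: 0.0849
gripper_force: 0.0
```

```bash
python3 - <<'E'
from h import *
from station import env
import json
s=env.observe();i=env.get_image("wrist");C=Cam("wrist",s)
u=C.proj([[.5568,-.2399,.13],[.5727,-.2966,.13],[.5417,-.1829,.13]]);print(u)
cv2.imwrite("pics/w4.png",i)
json.dump({k:np.array(s[k]).tolist() for k in("position","eef_rot")},open("w4.json","w"))
rel([.5568,-.2399,.082],az=np.pi/2+.27)
E
```

```text
[[323.96980893 173.7475744 ]
 [324.15238401 223.26212932]
 [324.59013044 118.23305641]]
rel [-1.100e-03 -1.000e-04  2.185e-01] [ 0.0015 -0.0002 -0.0002] dist 0.218 0.001 at [ 0.5564 -0.2389  0.3005]
```

View pics/w4.png

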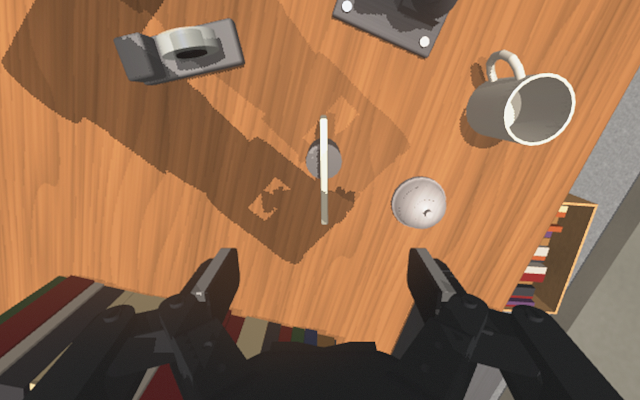

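The plate edge runs from (324,118) to (324,224), exactly as predicted. Descending to grip it.

Converted, 0.218 m is 21.8, 0.2 m is 20.

Call:
nudge_tcp(moves=[-0.1,0,6,0,0,0,-0.1,0,12,0,0,0,-0.1,0,17,0,0,0,-0.1,0,20,0,0,0,-0.1,0,21.8,0,0,0])

```text
time: 11.12
position: [0.5567, -0.2396, 0.082]
eef_rot: [0.0, 0.605, 0.796, 0.001]
contact_force: [0.6, -0.1, 0.0]
width: 0.0847
gripper_force: 0.0
```

Call:
nudge_tcp(moves=[0,0,0,0,0,0,0,0,0,0,0,0,0,0,0,0,0,0,0,0,0,0,0,0,0,0,0,0,0,0], jaw=0)

```text
time: 11.75
position: [0.5574, -0.2409, 0.0833]
eef_rot: [0.001, 0.606, 0.796, 0.0]
contact_force: [0.1, 0.4, 4.7]
width: 0.0072
gripper_force: 59.0
```

Call:
nudge_tcp(moves=[0,0,0,0,0,0,0,0,0,0,0,0])

```text
time: 12.0
position: [0.5574, -0.2409, 0.0833]
eef_rot: [0.001, 0.606, 0.796, 0.0]
contact_force: [-1.7, 0.2, 6.4]
width: 0.0073
gripper_force: 59.1
```

Call:
nudge_tcp(moves=[0,0,-3,0,0,0,0,0,-8,0,0,0,0,0,-14,0,0,0,0,0,-19,0,0,0,0,0,-22,0,0,0])

```text
time: 12.62
position: [0.557, -0.2408, 0.3052]
eef_rot: [0.002, 0.606, 0.796, 0.001]
contact_force: [0.3, -0.8, -2.2]
width: 0.0072
gripper_force: 58.8
```

```bash
python3 - <<'E'
from h import *
T=np.array([.5515,-.0053,.184]); B=np.array([.6287,-.0135,.0446]); a=(T-B)/np.linalg.norm(T-B);print(a)
# TCP at sign z .082; sign origin held .015 above stem top
rel(T+a*(.082+.02),-a)
E
```

```text
[-0.48383009  0.05139128  0.87365175]
rel [0.2467 0.0112 0.0317] [-0.499  -0.0934  0.3712] dist 0.249 0.629 at [ 0.557  -0.2408  0.3052]
```

Converted, 0.19 m is 19, 0.246 m is 24.6, -0.499 rad is -2.495.

Call:
nudge_tcp(moves=[3,0.2,-2,-0.6,-0.11,0.45,8,0.4,-2,-1.225,-0.23,0.91,13.5,0.6,-1,-1.85,-0.345,1.375,19,0.9,0,-2.495,-0.465,1.855,24.6,0,1,-2.495,-0.465,1.855])

```text
time: 13.25
position: [0.4891, -0.0019, 0.2915]
eef_rot: [0.185, 0.722, 0.645, 0.169]
contact_force: [1.5, 0.9, -1.8]
width: 0.0077
gripper_force: 59.1
```

Call:
nudge_tcp(moves=[0,0,0,0,0,0,0,0,0,0,0,0,0,0,0,0,0,0])

```text
time: 13.62
position: [0.4918, -0.0046, 0.2927]
eef_rot: [0.186, 0.721, 0.646, 0.168]
contact_force: [-0.7, -0.0, -0.7]
width: 0.0069
gripper_force: 59.2
```

```bash
python3 - <<'E'
from h import *
from station import env
import json
T=np.array([.5515,-.0053,.184]); B=np.array([.6287,-.0135,.0446]); a=(T-B)/np.linalg.norm(T-B)
rel(T+a*(.0833+.0),-a)
s=env.observe()
for n in("scene","side"): cv2.imwrite(f"pics/{n}_pre.png",env.get_image(n))
Rm=rot(s["eef_rot"]).as_matrix();o=s["position"]+Rm[:,2]*.0833+Rm[:,0]*.001;d=o-T
print("sleeve mouth",o,"along",d@a,"lateral tool xy",(Rm.T@(d-a*(d@a)))[:2])
E
```

```text
rel [ 0.0056 -0.0009  0.0406] [-0.0023 -0.0003 -0.0015] dist 0.041 0.003 at [ 0.4918 -0.0046  0.2927]
sleeve mouth [ 0.53205938 -0.00780703  0.21986971] along 0.04061474657587453 lateral tool xy [-0.00454228  0.00081768]
```

Call:
nudge_tcp(moves=[0.45,-0.09,0.5,0,0,0,0.45,-0.09,2,0,0,0,0.45,-0.09,3.5,0,0,0,0.45,-0.09,4.5,0,0,0,0.45,-0.09,5.2,0,0,0])

```text
time: 14.35
position: [0.5163, -0.0016, 0.2458]
eef_rot: [0.185, 0.721, 0.646, 0.168]
contact_force: [0.3, -0.2, -1.1]
width: 0.0074
gripper_force: 59.2
```

```bash
cat > f.py <<'E'
from station import env
from h import *
s=env.observe();Rm=rot(s["eef_rot"]).as_matrix();print("tool F",(Rm.T@s["contact_force"]).round(2),(Rm.T@s["torque"]).round(2))
T=np.array([.5515,-.0053,.184]); B=np.array([.6287,-.0135,.0446]); a=(T-B)/np.linalg.norm(T-B)
o=s["position"]+Rm[:,2]*.0833+Rm[:,0]*.001;d=o-T
print("along",d@a,"lat",(Rm.T@(d-a*(d@a)))[:2])
E
python3 f.py
```

```text
tool F [-0.21 -0.2   1.12] [0.45 0.02 0.01]
along -0.012103214882230671 lat [ 0.00099632 -0.00113688]
```

Careful with the scale: shifts go in cm and turns go in units of 0.2 rad. That gives: 0.018 m is 1.8, 0.012 m is 1.2.

Call:
nudge_tcp(moves=[0,0.05,0.6,0,0,0,0,0.05,1.2,0,0,0,0,0.05,1.8,0,0,0,0,0.05,1.8,0,0,0])

```text
time: 14.85
position: [0.5252, -0.0026, 0.2308]
eef_rot: [0.185, 0.721, 0.646, 0.168]
contact_force: [0.0, -0.3, -1.8]
width: 0.0073
gripper_force: 59.2
```

```bash
python3 f.py
```

```text
tool F [-0.3  -0.83  1.65] [ 0.47  0.02 -0.04]
along -0.02949162791076692 lat [ 0.00099225 -0.00057504]
```

Converted, 0.021 m is 2.1, 0.018 m is 1.8.

Call:
nudge_tcp(moves=[0,0,0.6,0,0,0,0,0,1.2,0,0,0,0,0,1.8,0,0,0,0,0,2.1,0,0,0,0,0,2.1,0,0,0])

```text
time: 15.48
position: [0.5353, -0.0036, 0.2126]
eef_rot: [0.185, 0.721, 0.646, 0.168]
contact_force: [0.1, -0.2, -1.5]
width: 0.0074
gripper_force: 59.2
```

```bash
python3 f.py
```

```text
tool F [-0.19 -0.62  1.36] [0.38 0.06 0.01]
along -0.05039723896667059 lat [ 0.00106184 -0.00055012]
```

Converted, 0.006 m is 0.6, 0.005 m is 0.5.

Call:
nudge_tcp(moves=[0,0,0.2,0,0,0,0,0,0.4,0,0,0,0,0,0.5,0,0,0,0,0,0.6,0,0,0,0,0,0.6,0,0,0])

```text
time: 16.1
position: [0.5393, -0.004, 0.21]
eef_rot: [0.187, 0.721, 0.646, 0.17]
contact_force: [-13.2, 0.5, 21.4]
width: 0.0074
gripper_force: 63.5
```

```bash
python3 f.py
```

```text
tool F [ -0.88  -1.04 -25.07] [ 0.49 -0.1   0.02]
along -0.05460748259221896 lat [0.00114354 0.00218045]
```

Seated: 54.6 mm deep with 25 N of axial reaction. Relaxing, releasing and withdrawing.

Converted, -0.001 m is -0.1.

Call:
nudge_tcp(moves=[0,0,-0.1,0,0,0,0,0,-0.1,0,0,0])

```text
time: 16.35
position: [0.5383, -0.0039, 0.2096]
eef_rot: [0.186, 0.721, 0.646, 0.169]
contact_force: [-5.8, 0.5, 10.3]
width: 0.0075
gripper_force: 61.1
```

```bash
python3 f.py
```

```text
tool F [ -0.11  -0.11 -11.84] [ 0.38 -0.13 -0.05]
along -0.05448356438310901 lat [0.00107671 0.0008255 ]
```

Call:
nudge_tcp(moves=[0,0,0,0,0,0,0,0,0,0,0,0,0,0,0,0,0,0,0,0,0,0,0,0], jaw=0.05)

```text
time: 16.85
position: [0.5377, -0.0039, 0.2084]
eef_rot: [0.185, 0.721, 0.646, 0.168]
contact_force: [0.1, 1.2, -0.4]
width: 0.0499
gripper_force: 0.0
```

Call:
nudge_tcp(moves=[0,0,-2,0,0,0,0,0,-6,0,0,0,0,0,-10,0,0,0,0,0,-15,0,0,0,0,0,-15,0,0,0])

```text
time: 17.48
position: [0.4656, 0.0037, 0.3431]
eef_rot: [0.188, 0.72, 0.646, 0.17]
contact_force: [-0.2, -0.1, -0.7]
width: 0.0499
gripper_force: 0.0
```

Call:
nudge_tcp(moves=[0,0,0,0,0,0,0,0,0,0,0,0,0,0,0,0,0,0,0,0,0,0,0,0])

```text
time: 17.98
position: [0.4655, 0.0036, 0.3391]
eef_rot: [0.185, 0.721, 0.646, 0.168]
contact_force: [0.4, 0.1, 0.6]
width: 0.05
gripper_force: 0.0
```

```bash
python3 - <<'E'
from h import *
from station import env
s=env.observe();T=np.array([.5515,-.0053,.184]); B=np.array([.6287,-.0135,.0446]); a=(T-B)/np.linalg.norm(T-B)
o=T-.055*a; y=np.array([np.cos(np.pi/2+PSI),np.sin(np.pi/2+PSI),0])
P=[o+.13*a+.06*y,o+.13*a-.06*y,o+.06*a+.06*y,o+.06*a-.06*y]
for n in("wrist","scene","side"):
    i=env.get_image(n);cv2.imwrite(f"pics/{n}_end.png",i);u=Cam(n,s).proj(P);print(n,u.round(0).tolist())
    # white plate blob near the prediction
    m=np.zeros(i.shape[:2],np.uint8);c=u.mean(0).astype(int);w=45 if n!="wrist" else 130
    h=cv2.cvtColor(i,cv2.COLOR_BGR2HSV);k=((h[...,1]<75)&(h[...,2]>95)).astype(np.uint8);cv2.rectangle(m,tuple(map(int,c-w)),tuple(map(int,c+w)),1,-1)
    N,l,st,ce=cv2.connectedComponentsWithStats(k*m);j=1+np.argmax(st[1:,4]);b=cv2.minAreaRect(np.argwhere(l==j)[:,::-1].astype(np.float32))
    print(" blob",cv2.boxPoints(b).round(0).tolist(),st[j,4])
E
```

```text
wrist [[324.0, 121.0], [324.0, 252.0], [324.0, 116.0], [324.0, 222.0]]
 blob [[246.0, 115.0], [322.0, 86.0], [374.0, 224.0], [298.0, 253.0]] 6090
scene [[352.0, 146.0], [320.0, 119.0], [338.0, 175.0], [308.0, 147.0]]
 blob [[290.0, 181.0], [330.0, 114.0], [368.0, 137.0], [328.0, 204.0]] 2046
side [[325.0, 177.0], [366.0, 158.0], [316.0, 190.0], [355.0, 171.0]]
 blob [[301.0, 192.0], [357.0, 144.0], [374.0, 165.0], [319.0, 212.0]] 992
```

```bash
python3 - <<'E'
import cv2,numpy as np
i=cv2.imread("pics/wrist_end.png")
print("row185",[(x,i[185,x].tolist()) for x in range(306,345,3)])
print("col324",[(y,i[y,324].tolist()) for y in list(range(108,132,3))+list(range(240,264,3))])
a=cv2.imread("pics/scene_end.png");Q=np.array([[352,146],[320,119],[308,147],[338,175]])
h=cv2.cvtColor(a,cv2.COLOR_BGR2HSV);k=(h[...,1]<75)&(h[...,2]>95)
for d in range(-8,9,2):
    m=np.zeros(k.shape,np.uint8);cv2.fillPoly(m,[Q+np.array([d//2,-d])],1);print(d,round(float(k[m>0].mean()),3),end="; ")
# stand: tubes unchanged?
b=cv2.imread("pics/scene0.png");c=cv2.absdiff(a,b).max(2)
for n,(x,y,w,g) in dict(post=(388,225,24,55),stub=(410,262,20,40),mug=(190,200,60,55),tape=(325,130,40,45),bell=(183,175,40,30)).items(): print(n,c[y:y+g,x:x+w].mean().round(1))
E
```

```text
row185 [(306, [185, 210, 216]), (309, [193, 216, 221]), (312, [190, 215, 220]), (315, [190, 215, 220]), (318, [130, 135, 143]), (321, [133, 139, 148]), (324, [134, 140, 149]), (327, [135, 139, 149]), (330, [130, 139, 153]), (333, [88, 137, 203]), (336, [89, 136, 199]), (339, [94, 147, 215]), (342, [93, 147, 217])]
col324 [(108, [86, 136, 203]), (111, [112, 117, 127]), (114, [111, 117, 126]), (117, [213, 221, 230]), (120, [225, 230, 238]), (123, [104, 110, 119]), (126, [117, 122, 131]), (129, [119, 123, 132]), (240, [96, 152, 221]), (243, [97, 153, 223]), (246, [97, 153, 222]), (249, [96, 154, 224]), (252, [91, 145, 215]), (255, [91, 145, 215]), (258, [91, 145, 216]), (261, [91, 145, 214])]
-8 0.701; -6 0.737; -4 0.772; -2 0.809; 0 0.844; 2 0.879; 4 0.887; 6 0.855; 8 0.81; post 5.0
stub 4.1
mug 4.1
tape 98.1
bell 4.2
```

The wrist view shows the plate turned about the tube axis, which is allowed. I'll check that it is seated by fitting the sign's pose to the images numerically.

```bash
python3 - <<'E'
from h import *
from station import env
from scipy.optimize import differential_evolution
s=env.observe();B=np.array([.6287,-.0135,.0446])
cams=[];
for n,w in(("scene",40),("side",40),("wrist",120)):
    i=cv2.imread(f"pics/{n}_end.png");C=Cam(n,s);h=cv2.cvtColor(i,cv2.COLOR_BGR2HSV)
    k=((h[...,1]<80)&(h[...,2]>125)).astype(np.uint8)
    T=np.array([.5515,-.0053,.184])-.0+.035*AX; c=C.proj(T)[0].astype(int)
    roi=np.zeros_like(k);cv2.rectangle(roi,tuple(map(int,c-w)),tuple(map(int,c+w)),1,-1);cams.append((n,C,k*roi,roi))
box=np.array([[x,y,z] for x in(-.004,.004) for y in(-.06,.06) for z in(.06,.13)])
def parts(p):
    lx,ly,yaw,up=p; a=AX+np.array([lx,ly,0]);a/=np.linalg.norm(a)
    Q=tool(-a,np.pi/2+PSI+yaw); M=np.c_[-Q[:,1],Q[:,0],a]
    if np.linalg.det(M)<0: M[:,0]*=-1
    return B+a*(.105+up)+box@M.T
def cost(p,show=0):
    P=parts(p);r=[]
    for n,C,k,roi in cams:
        m=np.zeros_like(k);cv2.fillConvexPoly(m,cv2.convexHull(C.proj(P).round().astype(np.int32)),1);m*=roi
        r.append((m&k).sum()/max(1,(m|k).sum()))
    return r if show else -sum(r)
r=differential_evolution(cost,[(-.12,.12),(-.12,.12),(-1.6,1.6),(-.02,.04)],seed=1,maxiter=60,popsize=12)
print(r.x.round(3),np.round(cost(r.x,1),3))
for u in(-.01,0,.01,.02,.03): print(u,np.round(cost([*r.x[:3],u],1),2))
E
```

```text
[-0.114  0.029 -0.028  0.002] [0.695 0.211 0.274]
-0.01 [0.58 0.19 0.25]
0 [0.66 0.2  0.26]
0.01 [0.62 0.22 0.29]
0.02 [0.52 0.2  0.29]
0.03 [0.41 0.2  0.28]
```

```bash
python3 - <<'E'
import cv2
def asc(f,x0,x1,y0,y1,dx,dy):
    i=cv2.imread(f);h=cv2.cvtColor(i,cv2.COLOR_BGR2HSV)
    for y in range(y0,y1,dy): print(y,"".join("." if h[y,x,1]>95 else "0123456789"[min(9,h[y,x,2]//25)] for x in range(x0,x1,dx)))
asc("pics/wrist_end.png",230,410,70,262,3,6); asc("pics/side_end.png",290,385,140,225,2,3)
E
```

```text
70 ............................................................
76 ............................................................
82 ............................................................
88 ............................................................
94 ............................................................
100 ............................................................
106 ............................................................
112 ........44444444455555555555555555..........................
118 ........44596445555555555688855898..........................
124 ........44586445555559998888855555..........................
130 ........44444445444449998888844444..........................
136 ........3433444444444999888884555555........................
142 ........333344444444499988888544455556......................
148 ........333334444444489988888444444455......................
154 .........33334333333379988888655444445......................
160 .........33333333333379998888655564445.........66.656.......
166 .........3333333333336999888865555644..........6957897666656

[... 1811 characters left out ...]
...........
188 ................4578896323324...................
191 .............555777542223223....................
194 ...........644576432222223......................
197 ...........442585222222.........................
200 ..........45457655433...........................
203 .........32455555322............................
206 .........222454432224...........................
209 ........222112333213455.........................
212 ......6312211111121123556.......................
215 ...89854222322111222223445......................
218 ..55875553222211112222222235....................
221 ...45555544321111111222222222...................
224 ....345555544344333212222221234.................
```

Call:
nudge_tcp(moves=[0,0,0,0,0,0,0,0,0,0,0,0,0,0,0,0,0,0,0,0,0,0,0,0,0,0,0,0,0,0], quiet=true)

```text
ok
```

```bash
python3 - <<'E'
import cv2
from station import env
w=env.get_image("wrist");print("still diff",cv2.absdiff(w[100:260,280:330],cv2.imread("pics/wrist_end.png")[100:260,280:330]).mean())
def asc(f,x0,x1,y0,y1,dx,dy):
    i=cv2.imread(f);h=cv2.cvtColor(i,cv2.COLOR_BGR2HSV)
    for y in range(y0,y1,dy): print(y,"".join("." if h[y,x,1]>115 else "0123456789"[min(9,h[y,x,2]//25)] for x in range(x0,x1,dx)))
asc("pics/scene_end.png",285,375,105,215,1,2)
E
```

```text
still diff 2.4182083333333333
105 ..........................................................................................
107 ..........................................................................................
109 ..........................................................................................
111 ..........................................................................................
113 ..........................................................................................
115 ..........................................................................................
117 ..........................................................................................
119 ...........................................9..............................................
121 .........................................999999...........................................
123 ........................................999999999.........................................
125 ......................................99999999999999......................................
127 .....................
[... 3454 characters left out ...]
...................................
201 .....655555556799999998776................................................................
203 ....655555556799999998766.......5.........................................................
205 ....55555556799999998765....45555554......................................................
207 .....5555566899999887654444.44555554......................................................
209 ....55555555677888876555555544.444........................................................
211 ...545555555555556665555555554............................................................
213 ..555555.555555555555555555544............................................................
```

```bash
python3 - <<'E'
from h import *
from station import env
s=env.observe();W,S=Cam("wrist",s),Cam("scene")
p=tri([(S,(361,146)),(W,(298,120))]);q=tri([(S,(328,119)),(W,(304,251))]);print(p,q)
c=(p[0]+q[0])/2;B=np.array([.6287,-.0135,.0446]);v=c-B;a=v/np.linalg.norm(v)
print("len floor->plate top",np.linalg.norm(v),"expect .235; off-axis rad",np.arccos(a@AX),a,np.linalg.norm(p[0]-q[0]))
o=B+a*.105; print("scene sleeve-bottom pred",S.proj([o,o+.06*a]).round(1))
E
```

```text
(array([0.50219925, 0.06137556, 0.24226038]), np.float64(0.5878238429347675)) (array([ 0.49113429, -0.0558638 ,  0.24405071]), np.float64(0.2534672978794248))
len floor->plate top 0.23900069351155745 expect .235; off-axis rad 0.10180863960612976 [-0.5524387   0.06801603  0.83077392] 0.11777396837251537
scene sleeve-bottom pred [[314.7 184.5]
 [327.3 161.4]]
```

```bash
python3 -c "
from station import env
print(env.finish_job())"
```

```text
the job is handed in; nothing more can be done
None
```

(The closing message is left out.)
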